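Peel the cover tray off a clinging pile and show its label to the scanner

ROBOT

A 7-joint arm with a two-finger parallel gripper is mounted at the origin on the work surface. World frame = base frame: x ahead of the robot, y to its left, z up, the work surface at z = 0. Lengths are in m, angles in rad, forces in N, time in s.
With the tool pointing down it reaches from about 0.425 to 0.875 m from the base axis. Payload 4.7 kg.
Tool frame: the origin (TCP) lies between the finger pads; the fingertips stand 14 mm ahead of it and the grasp point (between the pads) lies 5 mm behind it; z points along the fingers, y is the line along which they close (so a half turn about z gives the same grasp; the last joint's range is limited). The gripper opens to 87 mm and grips with 3 to 60 N. Pads are 19 mm wide; open, the fingers measure 117 mm over their backs; the gripper's body (75 mm by 190 mm) begins 51 mm behind the grasp point.
Start: joints at [-1.226, 0.321, -0.07, 1.45, 0.023, 1.371, -0.057], TCP at [0.211, 0.615, 0.237] pointing down, gripper open.
Joint ranges: [-2.86, 2.86], [-0.3, 2.09], [-1.38, 1.24], [0.06, 2.45], [-1.56, 4.7], [0.09, 2.05], [-2.69, 2.69]. Speed limits (rad/s): [2.57, 2.57, 3.14, 3.14, 3.14, 3.14, 3.14].

INTERFACE

Orientations are given as a rotation vector (axis times angle).
In Python, from bench import ctrl gives the robot as it stands.
- The arm moves only by the tool step_arm, never from a script. Its argument "commands" is a list of rows, each an object with "travel": the shift along the tool's x, y, z in m, a list of three; "turn": the turn, a rotation vector about the tool's x, y, z in degrees, a list of three. A call has 1 to 5 rows; each row is the pose to reach, as a shift and turn from the pose commanded when the call began, along the tool's axes at that moment; what a row does not reach only later rows make up. A row lasts 1/10 s, in which the tool goes at most 50 mm and 8.59 degrees, less where a joint would pass 70% of its speed; a pose out of reach is approached as far as the arm can. A call with a gripper value outside its range is refused whole. "gripper" is the opening, from 0 (shut) to 1 (fully open), set as the call begins (left out, the last holds). The fingers move at their own pace and stop on an object; "force" is the grip in N (left out, the last holds). Time passes only in rows, so rows that repeat a pose let the fingers close. It gives the time, the measured TCP pose, the force, the opening and the grip force at its end, in the units of the state.
- ctrl.get_state(): the state, without advancing time (a new reading comes with each control period).
- ctrl.get_image(name): name is "side" or "top"; returns the picture (420x560x3 uint8, red, green, blue); there is no depth.
- ctrl.camera_model(name): a dict with "fx", "fy", "cx", "cy" (pixels), "R" (3x3) and "t" (3): a world point X has camera coordinates R X + t. Camera axes: x right, y down, z forward; pixel columns grow to the right and rows downward; lengths in m; the calibration is good to about 2 mm. A picture is of the moment at which its call begins. camera_model takes no time and is no camera call.
- ctrl.close_job(): hands the job in; it is judged then, once.
The state is a dict: "time": time; "joint_positions": joint angles; "qd": joint speeds; "joint_torque": joint torques, N m; "position": TCP position; "tool_rot": TCP orientation; "ft_force": force on the tool from outside, world axes, zero at the start; "torque": the same for the moment, N m; "grip_width": opening from 0.0 (shut) to 1.0 (fully open); "grip_force": force on a finger pad.
Only numpy, scipy, OpenCV 4.12 (cv2) and the standard library are available. Lean on these libraries where they do the work, as an engineer would, in place of code of your own. Each camera call takes 0.05 s, during which the arm holds its last target. There are 200 camera calls.

TASK

The cover tray on the pile of nested trays clings to the trays below. Take it by its lifting ear and peel it: raise the eared corner by about 4 cm while the opposite corner still rests on the pile, then lift it clear, leaving the pile where it stands and everything else on the bench undisturbed. Finish while still holding the cover in the gripper, still and level with its label facing down, its middle above the middle of the scanner's window and its underside about 9 cm above the glass: do not put it down or let go.

Things in the scene. Friction and masses are not known exactly. Their poses are not given: they have to be found in the camera images.
- stack: Pile of nested square white formed trays standing loose on the bench, 170 x 170 mm, 70 mm high, 1.7 kg. Origin: centre of its underside. x points towards the corner at which the cover's ear stands (the sides of the square lie at 45 degrees to x), z up. It must stay where it is.
- stack_top (a point): Centre of the top plane of the pile, 70 mm above its underside; the cover's flange rests on this plane. Axes as stack.
- ear (a point): Grip point of the lifting ear, an upright plate on one corner of the cover: 10 mm thick along x, 32 mm wide along y, 38 mm high above the flange. The point is mid-thickness, 24 mm above the flange, 14 mm below the ear's top, 100 mm along x from cover_mid and 42 mm above it. Grip across the thickness from above, one finger outside the corner. x points level from the cover's middle to the ear, z up.
- cover_mid (a point): Middle of the underside (labelled) of the cover: square white tray 170 x 170 mm, 0.12 to 0.19 kg, on top of the pile. 4 mm flange around a 130 mm square well with cut corners, 14 mm deep, nesting in the pile. Soft pads in the pile hold it by friction, about 3 N at each corner, for that corner's first 12 mm of rise. x points from the middle to the ear, z up.
- ear_corner (a point): Underside of the cover's flange below the ear: 100 mm along the cover's x from its middle and 14 mm above cover_mid. At the start it lies in the plane of stack_top.
- far_corner (a point): Underside of the cover's flange at the corner opposite the ear: 112 mm along minus x from the middle and 14 mm above cover_mid. The cover tilts about this corner when the eared corner is raised.
- window (a point): Centre of the glass window (110 x 110 mm) on top of the flat black scanner, a fixed box 160 x 170 mm and 47 mm high; z up. The pile and the scanner may stand either way round, one left and one right.
- tape_roll: Bystander: bare cardboard roll core standing on end between pile and scanner, 84 mm across, 45 mm high. Origin: centre of its underside.
- carton: Bystander: small closed carton 80 x 120 x 55 mm high. Origin: centre of its underside.
- bottle: Bystander: brown bottle, 60 mm across, 120 mm high. Origin: centre of its underside.
- pencup: Bystander: black cup, 72 mm across, 90 mm high. Origin: centre of its underside.
- stapler: Bystander: stapler 130 mm long, 46 mm high, lying along its x. Origin: middle of its underside.
- tape_gun: Bystander: tape dispenser lying flat, about 205 mm long, 45 mm high. Origin: underside, on the axis of its tape roll.
- cover: The same cover tray as a whole; its origin is at cover_mid, with the same axes.
Things that resemble listed ones, but are neither listed nor needed, are in the scene too. Leave any yellow look-alike of the cover alone. What is shaped like the part that bears window but purple is not meant.

How it is judged:
By the outcome, as a careful person would: the job done as asked, in the order asked, and still so for the second after the job is handed in, while the arm keeps its last pose, push and grip.
It also fails if it takes over 43 s, if anything falls off the work surface, if the arm or the gripper's body presses on something with over 40 N, if the wrist force passes 120 N, or if a joint passes its speed limit or range.

## Working session

There is one attempt and no reset: what is moved stays moved. The work goes in short steps, Python scripts to look and compute and a tool call to move; the robot and the scene stay as the last step left them, time stands still between calls to the robot, and variables do not carry over. Pictures are saved under pics/ and viewed, at most 10 in all, crops included, and the job is handed in when it is done.

Besides the shell and the picture viewer there is one more tool, called after "Request:" as name([rows], argument=value, ...), one row to a line, values as JSON. step_arm: Moves the arm, as the interface text tells. Its arguments: {"type":"object","properties":{"commands":{"type":"array"},"gripper":{"type":"number"},"force":{"type":"number"}},"required":["commands"]}

```bash
mkdir -p pics; python3 - <<'E'
from bench import ctrl
import cv2
for n in("top","side"):
    cv2.imwrite(f"pics/{n}0.png",ctrl.get_image(n)[:,:,::-1])
    m=ctrl.camera_model(n);print(n,m)
s=ctrl.get_state();print(s)
E
```

```text
top {'fx': 425.0950588378748, 'fy': 425.0950588378748, 'cx': 282.68729337680384, 'cy': 207.49194274592736, 'R': array([[ 0.09790634, -0.99519238, -0.00254353],
       [-0.97524248, -0.09543383, -0.19948556],
       [ 0.19828377,  0.02201146, -0.97989747]]), 't': array([-0.03927592,  0.51769329,  1.22704977])}
side {'fx': 475.86846275383715, 'fy': 475.86846275383715, 'cx': 276.6916311877446, 'cy': 205.58176866298024, 'R': array([[-0.86045706, -0.50923718, -0.01706272],
       [-0.30329404,  0.53880929, -0.7859372 ],
       [ 0.40942199, -0.67109019, -0.61807086]]), 't': array([0.44841199, 0.2332006 , 1.49156879])}
{'time': 0.1, 'joint_positions': array([-1.22591557,  0.32176168, -0.07007086,  1.4515478 ,  0.02260309,
        1.3708424 , -0.05687605]), 'qd': array([ 0.00034545, -0.00131643, -0.00041214, -0.00033936, -0.00057756,
        0.00070106, -0.00175748]), 'joint_torque': array([-2.06326563e-04, -4.92567480e+01, -4.05678246e-01, -3.13400495e+01,
       -6.40712189e-02,  3.94926360e-02,  7.39153302e-05]), 'position': array([0.21100515, 0.61428556, 0.23556508]), 'tool_rot': array([-5.17131475e-01, -3.09854443e+00,  2.76832648e-03]), 'ft_force': array([ 0.07646914, -0.22072147, -0.17855525]), 'torque': array([-0.06604554,  0.00343146, -0.04026164]), 'grip_force': 0.0, 'grip_width': 0.9989917263034125}
```

View pics/top0.png

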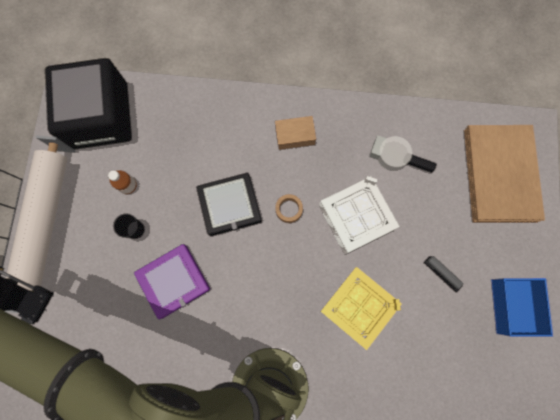

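View pics/side0.png

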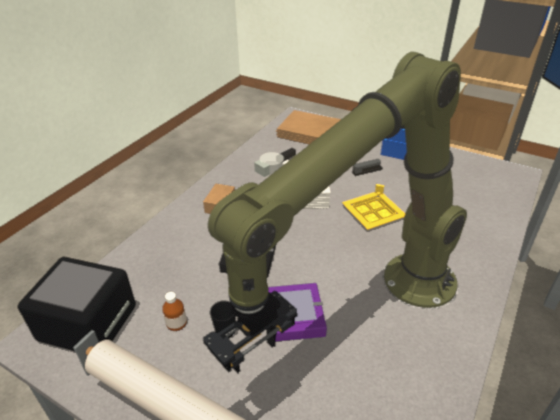

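Top view: candidates for the cover are the white tray pile (360,215) with its ear at (371,181) and the yellow look-alike (362,308), ear (397,305). For the scanner they are the black flat box (229,204), the purple one (172,282) and the tall black box (88,105). I choose the white pile and the flat black box. The roll stands at (289,208) between them, and the tape gun is just behind the ear at (395,152). Next is a close crop.

```bash
python3 - <<'E'
import cv2,numpy as np
i=cv2.imread("pics/top0.png")
a=cv2.resize(i[165:265,315:415],(400,400),interpolation=cv2.INTER_CUBIC)
b=cv2.resize(i[155:255,180:280],(400,400),interpolation=cv2.INTER_CUBIC)
cv2.imwrite("pics/crop1.png",np.hstack([a,b]))
c=cv2.resize(i[165:265,315:415],(600,600),interpolation=cv2.INTER_CUBIC)
cv2.imwrite("pics/crop2.png",c)
E
cat > h.py <<'E'
import numpy as np
from bench import ctrl
from scipy.spatial.transform import Rotation as Rn
def ray(n,u,v,z):
    m=ctrl.camera_model(n);R=m["R"];c=-R.T@m["t"]
    d=R.T@np.array([(u-m["cx"])/m["fx"],(v-m["cy"])/m["fy"],1]);return c+d*(z-c[2])/d[2]
def proj(n,X):
    m=ctrl.camera_model(n);p=m["R"]@np.array(X)+m["t"];return np.array([m["fx"]*p[0]/p[2]+m["cx"],m["fy"]*p[1]/p[2]+m["cy"]])
E
```

```text
(no output)
```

View pics/crop1.png

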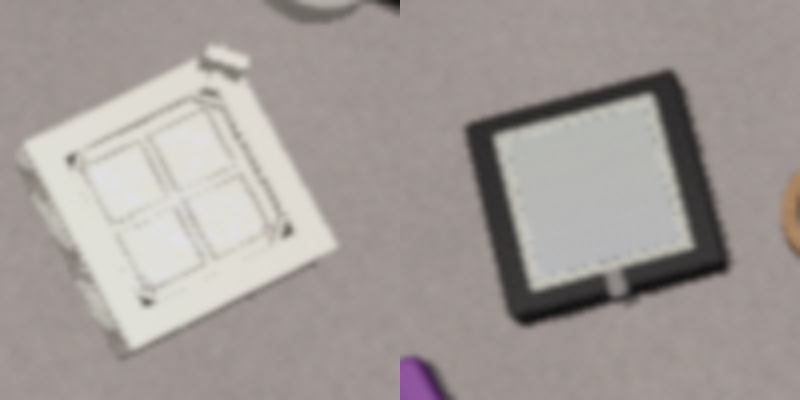

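View pics/crop2.png

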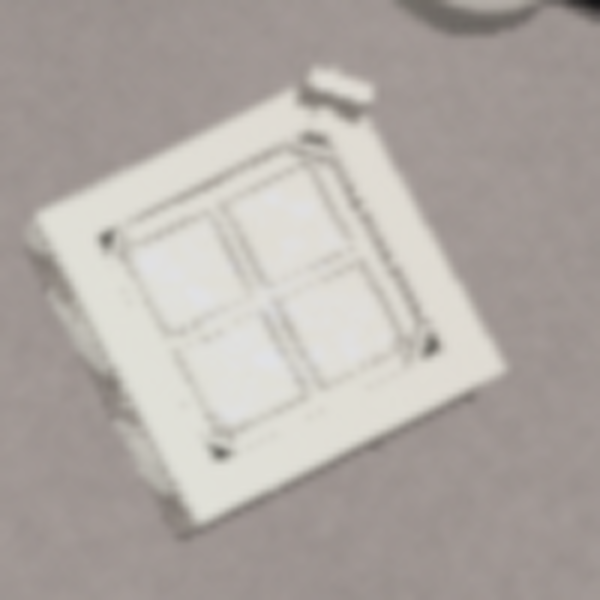

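The crops confirm the choice: the white tray has flange corners at left (38,212), bottom (193,525) and right (507,370), and its ear top is at (340,88) in the 6x crop. The black scanner's glass corners are at (492,135), (653,93), (695,250) and (530,292) in the 4x crop.

```bash
python3 - <<'E'
from h import *
np.set_printoptions(precision=4,suppress=True)
P=lambda c,r:ray("top",(c+.5)/6-.5+315,(r+.5)/6-.5+165,.074)
L,B,R=P(38,212),P(193,525),P(507,370)
print(L,B,R,np.linalg.norm(L-B),np.linalg.norm(R-B),np.linalg.norm(L-R))
mid=(L+R)/2; e=ray("top",(340+.5)/6-.5+315,(88+.5)/6-.5+165,.112)
print("mid",mid,"ear",e,np.linalg.norm((e-mid)[:2]),np.degrees(np.arctan2(*(e-mid)[1::-1])))
d=mid-B;print("dir from B",np.degrees(np.arctan2(d[1],d[0])));d=L-R;print(np.degrees(np.arctan2(d[1],d[0]))-90)
G=[ray("top",(c-400+.5)/4-.5+180,(r+.5)/4-.5+155,.047) for c,r in((492,135),(653,93),(695,250),(530,292))]
print(np.array(G),np.mean(G,0),[np.linalg.norm(G[i]-G[i-1]) for i in range(4)])
for n,(u,v),z in(("roll",(289,208),.045),("gun",(395,152),.045),("carton",(296,132),.055),("bottle",(120,180),.12),("cup",(128,226),.09),("gunhandle",(378,148),.04)):print(n,ray("top",u,v,z))
s=ctrl.get_state();M=Rn.from_rotvec(s["tool_rot"]).as_matrix();print(M)
E
```

```text
[ 0.5485 -0.0997  0.074 ] [ 0.4016 -0.1864  0.074 ] [ 0.492  -0.3337  0.074 ] 0.1705723950810067 0.17283805696157784 0.24078192816108665
mid [ 0.5203 -0.2167  0.074 ] ear [ 0.6152 -0.2376  0.112 ] 0.09724526739069045 -12.39761560702644
dir from B -14.317376205789067
-13.561258546825343
[[0.5555 0.2605 0.047 ]
 [0.6004 0.1421 0.047 ]
 [0.4821 0.0964 0.047 ]
 [0.4383 0.2158 0.047 ]] [0.5191 0.1787 0.047 ] [np.float64(0.12546510256341045), np.float64(0.12660254342629076), np.float64(0.12685191620929298), np.float64(0.12713842292600183)]
roll [ 0.5208 -0.0075  0.045 ]
gun [ 0.7296 -0.3184  0.045 ]
carton [ 0.7613 -0.0064  0.055 ]
bottle [0.5402 0.4853 0.12  ]
cup [0.4133 0.451  0.09  ]
gunhandle [ 0.7394 -0.2662  0.04  ]
[[-0.9458  0.3247 -0.0005]
 [ 0.3247  0.9458 -0.0017]
 [-0.0001 -0.0018 -1.    ]]
```

```bash
cat >> h.py <<'E'
def pose(yaw,tilt=0):
    """tool rotation: y along level direction yaw (deg), z down; tilt lifts the y end (deg)"""
    a=np.radians(yaw);y=np.array([np.cos(a),np.sin(a),0]);z=np.array([0,0,-1.]);x=np.cross(y,z)
    return Rn.from_rotvec(np.radians(tilt)*np.cross(y,[0,0,1]))*Rn.from_matrix(np.c_[x,y,z])
def cur():
    s=ctrl.get_state();return np.array(s["position"]),Rn.from_rotvec(s["tool_rot"]),s
def plan(wps):
    p,R,s=cur()
    for w,T in wps:
        w=np.array(w)
        print("travel",R.inv().apply(w-p).round(4).tolist(),"turn",(R.inv()*T).as_rotvec(degrees=True).round(2).tolist())
        p,R=w,T
E
python3 - <<'E'
from h import *
plan([((.34,.44,.237),pose(45)),((.47,.24,.237),pose(15)),((.56,.02,.237),pose(-10)),((.612,-.218,.237),pose(-13.4)),((.617,-.240,.16),pose(-13.4))])
E
```

```text
travel [-0.1786, -0.123, -0.0012] turn [-0.1, 0.03, 26.05]
travel [-0.2333, -0.0495, 0.0] turn [0.0, 0.0, 30.0]
travel [-0.2358, 0.03, 0.0] turn [0.0, 0.0, 25.0]
travel [-0.2254, 0.0925, 0.0] turn [0.0, 0.0, 3.4]
travel [-0.0202, 0.01, 0.077] turn [0.0, 0.0, 0.0]
```

Request:
step_arm([
  {"travel": [-0.036,-0.025,0],"turn": [0,0,5.2]},
  {"travel": [-0.072,-0.05,0],"turn": [0,0,10.4]},
  {"travel": [-0.108,-0.075,0],"turn": [0,0,15.6]},
  {"travel": [-0.144,-0.1,0],"turn": [0,0,20.8]},
  {"travel": [-0.178,-0.123,0],"turn": [0,0,26]},
])

```text
time: 0.6
position: [0.3405, 0.4385, 0.2362]
tool_rot: [1.207, 2.9, -0.001]
ft_force: [0.4, 0.8, -0.8]
grip_width: 0.997
grip_force: 0.0
```

Request:
step_arm([
  {"travel": [-0.046,-0.01,0],"turn": [0,0,6]},
  {"travel": [-0.092,-0.02,0],"turn": [0,0,12]},
  {"travel": [-0.14,-0.03,0],"turn": [0,0,18]},
  {"travel": [-0.186,-0.04,0],"turn": [0,0,24]},
  {"travel": [-0.233,-0.05,0],"turn": [0,0,30]},
])

```text
time: 1.1
position: [0.4696, 0.2388, 0.2364]
tool_rot: [-1.916, -2.489, -0.0]
ft_force: [1.4, -0.3, -0.1]
grip_width: 0.996
grip_force: 0.0
```

Request:
step_arm([
  {"travel": [-0.047,0.006,0],"turn": [0,0,5]},
  {"travel": [-0.094,0.012,0],"turn": [0,0,10]},
  {"travel": [-0.141,0.018,0],"turn": [0,0,15]},
  {"travel": [-0.188,0.024,0],"turn": [0,0,20]},
  {"travel": [-0.236,0.03,0],"turn": [0,0,25]},
])

```text
time: 1.6
position: [0.5595, 0.0189, 0.2364]
tool_rot: [-2.409, -2.016, -0.0]
ft_force: [0.2, 1.3, -1.0]
grip_width: 1.001
grip_force: 0.0
```

Request:
step_arm([
  {"travel": [-0.045,0.018,0],"turn": [0,0,1]},
  {"travel": [-0.09,0.036,0],"turn": [0,0,2]},
  {"travel": [-0.135,0.055,0],"turn": [0,0,3]},
  {"travel": [-0.18,0.073,0],"turn": [0,0,3.4]},
  {"travel": [-0.225,0.092,0],"turn": [0,0,3.4]},
])

```text
time: 2.1
position: [0.6111, -0.2185, 0.2362]
tool_rot: [-2.464, -1.948, -0.0]
ft_force: [0.1, -0.1, -0.5]
grip_width: 1.003
grip_force: 0.0
```

Request:
step_arm([
  {"travel": [-0.01,0.005,0.02]},
  {"travel": [-0.02,0.01,0.045]},
  {"travel": [-0.02,0.01,0.06]},
  {"travel": [-0.02,0.01,0.06]},
  {"travel": [-0.02,0.01,0.06]},
])

```text
$.commands[0]: bad value
```

Request:
step_arm([
  {"travel": [-0.01,0.005,0.02],"turn": [0,0,0]},
  {"travel": [-0.02,0.01,0.05],"turn": [0,0,0]},
  {"travel": [-0.02,0.01,0.08],"turn": [0,0,0]},
  {"travel": [-0.02,0.01,0.09],"turn": [0,0,0]},
  {"travel": [-0.02,0.01,0.09],"turn": [0,0,0]},
])

```text
time: 2.6
position: [0.6151, -0.2378, 0.1446]
tool_rot: [-2.462, -1.947, 0.003]
ft_force: [-0.3, 0.1, -0.1]
grip_width: 0.998
grip_force: 0.0
```

```bash
python3 - <<'E'
from h import *
import cv2
for n in("top","side"):
    cv2.imwrite(f"pics/{n}1.png",ctrl.get_image(n)[:,:,::-1])
t=cv2.imread("pics/top1.png")[150:250,310:410];s=cv2.imread("pics/side1.png")[150:250,260:360]
cv2.imwrite("pics/c3.png",cv2.resize(np.hstack([t,s]),(800,400),interpolation=cv2.INTER_CUBIC))
p,R,_=cur();print(p,proj("side",[.6165,-.239,.112]),proj("side",p))
E
```

```text
[ 0.61691122 -0.23856971  0.14773874] [286.47712351 161.34877729] [286.28654531 153.46222727]
```

View pics/c3.png

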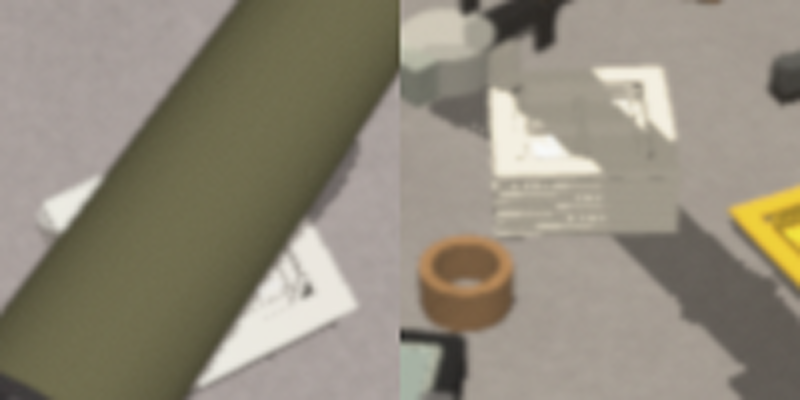

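The top view is blocked by the arm. The side crop shows the pile with its left corner at (493,85) and no gripper visible near (504,45), so I'm viewing the full side frame.

View pics/side1.png

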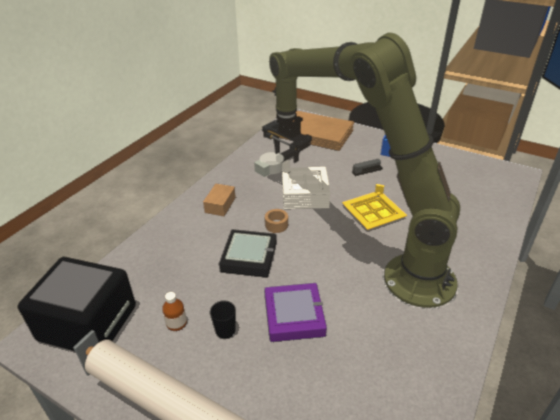

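The full side view shows the gripper at (287,140) above the pile's ear corner. I'm enlarging that area.

```bash
python3 - <<'E'
import cv2
s=cv2.imread("pics/side1.png")[115:190,250:350]
cv2.imwrite("pics/c4.png",cv2.resize(s,(800,600),interpolation=cv2.INTER_CUBIC))
E
```

```text
(no output)
```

View pics/c4.png

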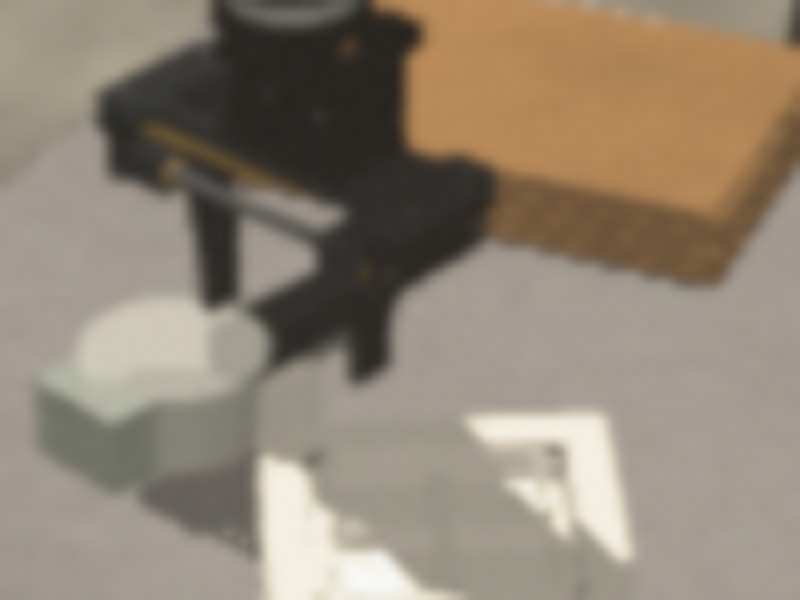

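The ear top is at (290,362) in the crop, which is side pixel (286.3,160.2); I predicted (286.5,161.3), so it agrees. The fingers straddle it, so I'm descending and gripping.

Request:
step_arm([
  {"travel": [0,0,0.015],"turn": [0,0,0]},
  {"travel": [0,0,0.03],"turn": [0,0,0]},
  {"travel": [0,0,0.045],"turn": [0,0,0]},
  {"travel": [0,0,0.055],"turn": [0,0,0]},
  {"travel": [0,0,0.055],"turn": [0,0,0]},
])

```text
time: 3.2
position: [0.6148, -0.2381, 0.089]
tool_rot: [-2.462, -1.946, 0.004]
ft_force: [-0.7, 0.3, 0.2]
grip_width: 0.996
grip_force: 0.0
```

Request:
step_arm([
  {"travel": [0,0,0],"turn": [0,0,0]},
  {"travel": [0,0,0],"turn": [0,0,0]},
  {"travel": [0,0,0],"turn": [0,0,0]},
])

```text
time: 3.5
position: [0.6167, -0.2391, 0.0923]
tool_rot: [2.464, 1.947, 0.001]
ft_force: [0.0, 0.4, -0.4]
grip_width: 1.0
grip_force: 0.0
```

Request:
step_arm([
  {"travel": [0,0,0],"turn": [0,0,0]},
  {"travel": [0,0,0],"turn": [0,0,0]},
  {"travel": [0,0,0],"turn": [0,0,0]},
  {"travel": [0,0,0],"turn": [0,0,0]},
  {"travel": [0,0,0],"turn": [0,0,0]},
], gripper=0.25, force=10)

```text
time: 4.0
position: [0.6162, -0.2388, 0.0916]
tool_rot: [2.465, 1.948, 0.0]
ft_force: [-0.2, -0.7, -0.6]
grip_width: 0.632
grip_force: 0.0
```

Request:
step_arm([
  {"travel": [0,0,0],"turn": [0,0,0]},
  {"travel": [0,0,0],"turn": [0,0,0]},
  {"travel": [0,0,0],"turn": [0,0,0]},
  {"travel": [0,0,0],"turn": [0,0,0]},
  {"travel": [0,0,0],"turn": [0,0,0]},
], gripper=0, force=6)

```text
time: 4.5
position: [0.6162, -0.2388, 0.0916]
tool_rot: [-2.465, -1.948, -0.0]
ft_force: [0.1, 0.2, -0.2]
grip_width: 0.168
grip_force: 0.0
```

Request:
step_arm([
  {"travel": [0,0,0],"turn": [0,0,0]},
  {"travel": [0,0,0],"turn": [0,0,0]},
  {"travel": [0,0,0],"turn": [0,0,0]},
  {"travel": [0,0,0],"turn": [0,0,0]},
  {"travel": [0,0,0],"turn": [0,0,0]},
])

```text
time: 5.0
position: [0.6174, -0.2391, 0.0918]
tool_rot: [2.462, 1.947, 0.002]
ft_force: [3.8, -3.1, -3.6]
grip_width: 0.113
grip_force: 6.0
```

Request:
step_arm([
  {"travel": [0,0,0],"turn": [0,0,0]},
  {"travel": [0,0,0],"turn": [0,0,0]},
  {"travel": [0,0,0],"turn": [0,0,0]},
  {"travel": [0,0,0],"turn": [0,0,0]},
  {"travel": [0,0,0],"turn": [0,0,0]},
])

```text
time: 5.5
position: [0.6174, -0.239, 0.0918]
tool_rot: [2.463, 1.947, 0.002]
ft_force: [5.1, -1.7, -2.2]
grip_width: 0.117
grip_force: 6.0
```

Request:
step_arm([
  {"travel": [0,0.001,0],"turn": [0,0,0]},
  {"travel": [0,0.001,0],"turn": [0,0,0]},
  {"travel": [0,0.001,0],"turn": [0,0,0]},
])

```text
time: 5.8
position: [0.6174, -0.239, 0.0918]
tool_rot: [2.464, 1.948, 0.001]
ft_force: [3.0, -1.0, -0.2]
grip_width: 0.117
grip_force: 6.0
```

Request:
step_arm([
  {"travel": [0,0,0],"turn": [0,0,0]},
  {"travel": [0,0,0],"turn": [0,0,0]},
  {"travel": [0,0,0],"turn": [0,0,0]},
], force=60)

```text
time: 6.1
position: [0.6174, -0.2391, 0.0918]
tool_rot: [2.464, 1.948, 0.001]
ft_force: [3.2, -2.0, 0.2]
grip_width: 0.107
grip_force: 60.0
```

```bash
python3 - <<'E'
from h import *
# peel: TCP arc about far corner, tool tilting with the cover
far=np.array([-.112,0,.070]); g=np.array([.1,0,.092]); R0=pose(0)
for a in (2,4,6,8,10,11):
    T=Rn.from_rotvec([0,-np.radians(a),0]); q=far+T.apply(g-far)
    print(a,"travel",R0.inv().apply(q-g).round(4),"turn",(R0.inv()*T*R0).as_rotvec(degrees=True).round(2),"ear rise",(T.apply([.212,0,0])[2]).round(4))
p,R,s=cur();print(p,R.as_rotvec(),s["ft_force"],s["torque"],s["grip_force"])
E
```

```text
2 travel [ 0.     -0.0009 -0.0074] turn [-2.  0.  0.] ear rise 0.0074
4 travel [ 0.     -0.0021 -0.0147] turn [-4.  0.  0.] ear rise 0.0148
6 travel [ 0.     -0.0035 -0.022 ] turn [-6.  0.  0.] ear rise 0.0222
8 travel [ 0.     -0.0051 -0.0293] turn [-8.  0.  0.] ear rise 0.0295
10 travel [ 0.     -0.007  -0.0365] turn [-10.   0.   0.] ear rise 0.0368
11 travel [ 0.     -0.0081 -0.04  ] turn [-11.   0.   0.] ear rise 0.0405
[ 0.61743795 -0.23908667  0.09176948] [2.46410520e+00 1.94789329e+00 7.03799434e-04] [ 3.18720185 -1.96765593  0.20926485] [-0.3993595  -0.71715015  0.169321  ] 59.997893488034606
```

Request:
step_arm([
  {"travel": [0,-0.0004,-0.003],"turn": [-0.8,0,0]},
  {"travel": [0,-0.0008,-0.006],"turn": [-1.6,0,0]},
  {"travel": [0,-0.0012,-0.009],"turn": [-2.4,0,0]},
  {"travel": [0,-0.0016,-0.012],"turn": [-3.2,0,0]},
  {"travel": [0,-0.0021,-0.0147],"turn": [-4,0,0]},
])

```text
time: 6.6
position: [0.6147, -0.2385, 0.1063]
tool_rot: [2.421, 1.913, 0.067]
ft_force: [3.1, -2.3, -1.8]
grip_width: 0.112
grip_force: 60.0
```

Request:
step_arm([
  {"travel": [0,-0.0004,-0.003],"turn": [-0.8,0,0]},
  {"travel": [0,-0.0008,-0.006],"turn": [-1.6,0,0]},
  {"travel": [0,-0.0012,-0.009],"turn": [-2.4,0,0]},
  {"travel": [0,-0.0016,-0.012],"turn": [-3.2,0,0]},
  {"travel": [0,-0.0021,-0.0147],"turn": [-4,0,0]},
])

```text
time: 7.1
position: [0.6121, -0.2379, 0.1214]
tool_rot: [2.376, 1.878, 0.133]
ft_force: [1.9, -1.0, 0.3]
grip_width: 0.111
grip_force: 60.0
```

```bash
python3 - <<'E'
from h import *
p,R,s=cur();print(p,R.as_rotvec(),(pose(-13.4).inv()*R).as_rotvec(degrees=True),s["ft_force"],s["torque"],s["grip_force"])
E
```

```text
[ 0.61208135 -0.23785875  0.12140823] [2.37577832 1.87761193 0.13299342] [-8.08480417  0.0173166  -0.0395883 ] [ 1.93651306 -1.03089341  0.30219182] [-0.23773433 -0.18866309  0.09772552] 59.9951705429703
```

Request:
step_arm([
  {"travel": [0,-0.0004,-0.003],"turn": [-0.8,0,0]},
  {"travel": [0,-0.0008,-0.006],"turn": [-1.6,0,0]},
  {"travel": [0,-0.0012,-0.009],"turn": [-2.4,0,0]},
  {"travel": [0,-0.0015,-0.011],"turn": [-3,0,0]},
  {"travel": [0,-0.0015,-0.011],"turn": [-3,0,0]},
])

```text
time: 7.6
position: [0.6092, -0.2372, 0.1321]
tool_rot: [2.342, 1.851, 0.18]
ft_force: [3.3, -1.3, 1.6]
grip_width: 0.11
grip_force: 60.0
```

```bash
python3 - <<'E'
from h import *
import cv2
cv2.imwrite("pics/side2.png",ctrl.get_image("side")[:,:,::-1])
s=cv2.imread("pics/side2.png")[130:220,250:370]
cv2.imwrite("pics/c5.png",cv2.resize(s,(800,600),interpolation=cv2.INTER_CUBIC))
p,R,s=cur();print(p,(pose(-13.4).inv()*R).as_rotvec(degrees=True),s["ft_force"],s["torque"])
c=np.array([.518,-.2165]);x=np.array([np.cos(np.radians(-13.4)),np.sin(np.radians(-13.4))])
f=c-.112*x;print("far px",proj("side",[*f,.07]),proj("side",[*f,.08]))
E
```

```text
[ 0.60935195 -0.23711281  0.13190305] [-11.05949008   0.01875178  -0.05089472] [ 2.66063925 -1.52317307 -0.41495319] [-0.358846   -0.19996222  0.12496921]
far px [329.1679249  192.33333045] [329.30786671 190.13362986]
```

View pics/c5.png

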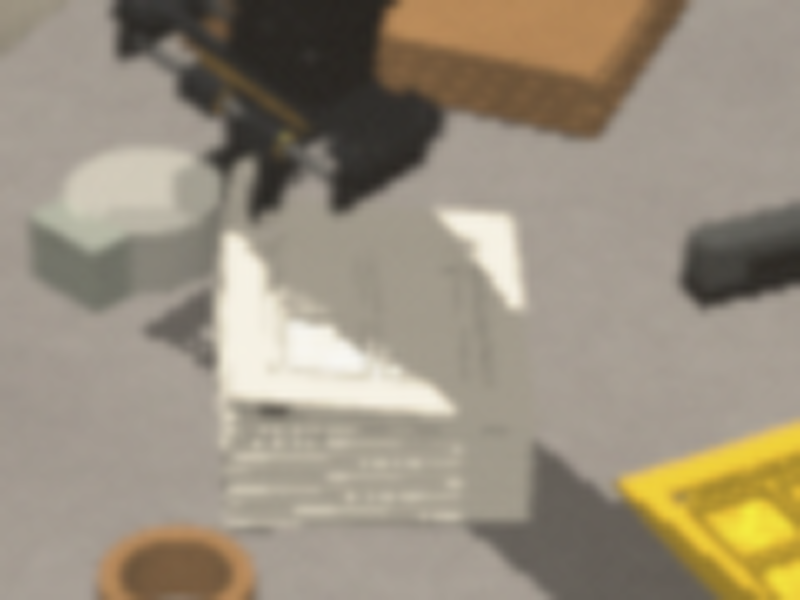

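The crop shows the cover tilted, with a gap under its near-left edge at (270,410). The far corner at about (530,420) still rests on the pile, and the pile is in place. Next I lift straight up.

Request:
step_arm([
  {"travel": [0,0.0008,-0.004],"turn": [0,0,0]},
  {"travel": [0,0.0015,-0.008],"turn": [0,0,0]},
  {"travel": [0,0.0023,-0.012],"turn": [0,0,0]},
  {"travel": [0,0.003,-0.016],"turn": [0,0,0]},
  {"travel": [0,0.0038,-0.02],"turn": [0,0,0]},
])

```text
time: 8.15
position: [0.6084, -0.2369, 0.1517]
tool_rot: [2.344, 1.852, 0.177]
ft_force: [0.1, -0.6, -1.9]
grip_width: 0.112
grip_force: 60.0
```

Request:
step_arm([
  {"travel": [0,0.0015,-0.008],"turn": [0,0,0]},
  {"travel": [0,0.003,-0.016],"turn": [0,0,0]},
  {"travel": [0,0.0046,-0.024],"turn": [0,0,0]},
  {"travel": [0,0.006,-0.032],"turn": [0,0,0]},
  {"travel": [0,0.0076,-0.04],"turn": [0,0,0]},
])

```text
time: 8.65
position: [0.6089, -0.2371, 0.1935]
tool_rot: [2.342, 1.851, 0.179]
ft_force: [-0.3, -0.0, -2.2]
grip_width: 0.115
grip_force: 60.0
```

Request:
step_arm([
  {"travel": [0,0.002,-0.01],"turn": [0,0,0]},
  {"travel": [0,0.004,-0.02],"turn": [0,0,0]},
  {"travel": [0,0.006,-0.03],"turn": [0,0,0]},
  {"travel": [0,0.0076,-0.04],"turn": [0,0,0]},
  {"travel": [0,0.0076,-0.04],"turn": [0,0,0]},
])

```text
time: 9.15
position: [0.6096, -0.2375, 0.2354]
tool_rot: [2.34, 1.85, 0.181]
ft_force: [0.4, -0.4, -1.7]
grip_width: 0.112
grip_force: 60.0
```

```bash
python3 - <<'E'
from h import *
p,R,s=cur();print(p,s["ft_force"],s["torque"],s["grip_force"],s["grip_width"])
w=np.array([.519,.179]);
# final ear yaw 28, TCP height: underside .047+.09=.137 -> ear +.042 -> TCP -.005(+tips) offset measured: TCP-cover_mid = .0918-.056
zf=.137+.0358
def at(c,yaw,z): a=np.radians(yaw);return(c[0]+.1*np.cos(a),c[1]+.1*np.sin(a),z)
plan([(at((.518,-.2165),-13.4,.225),pose(-13.4)),(at((.53,-.10),0,.225),pose(0)),(at((.53,.04),15,.225),pose(15)),(at(w,28,.225),pose(28)),(at(w,28,zf),pose(28))])
E
```

```text
[ 0.60962451 -0.2375023   0.2353962 ] [ 0.38367075 -0.38544715 -1.69507504] [-0.10908088  0.24812719 -0.00209411] 60.002515660598874 0.11150482898093732
travel [-0.0008, 0.0039, 0.0114] turn [11.18, -0.01, 0.05]
travel [0.1393, -0.018, 0.0] turn [0.0, 0.0, -13.4]
travel [0.1659, -0.0034, 0.0] turn [0.0, 0.0, -15.0]
travel [0.1596, 0.0228, 0.0] turn [0.0, 0.0, -13.0]
travel [0.0, 0.0, 0.0522] turn [0.0, 0.0, 0.0]
```

Request:
step_arm([
  {"travel": [0,0.001,0.002],"turn": [2,0,0]},
  {"travel": [0,0.002,0.004],"turn": [4.5,0,0]},
  {"travel": [0,0.003,0.007],"turn": [7,0,0]},
  {"travel": [0,0.004,0.009],"turn": [9.5,0,0]},
  {"travel": [-0.001,0.004,0.011],"turn": [11.2,0,0]},
])

```text
time: 9.65
position: [0.6148, -0.2389, 0.2225]
tool_rot: [-2.46, -1.946, 0.005]
ft_force: [0.9, 0.4, -0.2]
grip_width: 0.112
grip_force: 60.0
```

Request:
step_arm([
  {"travel": [0.015,-0.002,0],"turn": [0,0,-1.5]},
  {"travel": [0.045,-0.006,0],"turn": [0,0,-4.5]},
  {"travel": [0.075,-0.01,0],"turn": [0,0,-7.5]},
  {"travel": [0.107,-0.014,0],"turn": [0,0,-10.5]},
  {"travel": [0.139,-0.018,0],"turn": [0,0,-13.4]},
])

```text
time: 10.15
position: [0.6287, -0.0973, 0.2233]
tool_rot: [-2.214, -2.224, 0.001]
ft_force: [0.1, 0.4, -1.5]
grip_width: 0.109
grip_force: 60.0
```

Request:
step_arm([
  {"travel": [0.033,-0.001,0],"turn": [0,0,-3]},
  {"travel": [0.066,-0.001,0],"turn": [0,0,-6]},
  {"travel": [0.1,-0.002,0],"turn": [0,0,-9]},
  {"travel": [0.133,-0.003,0],"turn": [0,0,-12]},
  {"travel": [0.166,-0.003,0],"turn": [0,0,-15]},
])

```text
time: 10.65
position: [0.6249, 0.0688, 0.2236]
tool_rot: [-1.904, -2.495, 0.0]
ft_force: [-0.2, -1.0, -1.4]
grip_width: 0.11
grip_force: 60.0
```

Request:
step_arm([
  {"travel": [0.038,0.005,0],"turn": [0,0,-3]},
  {"travel": [0.076,0.011,0],"turn": [0,0,-6]},
  {"travel": [0.11,0.016,0],"turn": [0,0,-9]},
  {"travel": [0.14,0.02,0],"turn": [0,0,-11.5]},
  {"travel": [0.16,0.023,0],"turn": [0,0,-13]},
])

```text
time: 11.15
position: [0.6051, 0.2305, 0.2236]
tool_rot: [-1.607, -2.694, -0.0]
ft_force: [-0.6, 0.3, -1.1]
grip_width: 0.111
grip_force: 60.0
```

Request:
step_arm([
  {"travel": [0,0,0.01],"turn": [0,0,0]},
  {"travel": [0,0,0.02],"turn": [0,0,0]},
  {"travel": [0,0,0.03],"turn": [0,0,0]},
  {"travel": [0,0,0.035],"turn": [0,0,0]},
  {"travel": [0,0,0.035],"turn": [0,0,0]},
])

```text
time: 11.65
position: [0.6061, 0.2248, 0.1872]
tool_rot: [-1.618, -2.688, 0.005]
ft_force: [-0.2, 0.3, -1.0]
grip_width: 0.105
grip_force: 60.0
```

```bash
python3 - <<'E'
from h import *
import cv2
for n in("side","top"): cv2.imwrite(f"pics/{n}3.png",ctrl.get_image(n)[:,:,::-1])
p,R,s=cur();print(p,s["ft_force"],s["torque"],s["grip_width"])
plan([((.519+.1*np.cos(np.radians(28)),.179+.1*np.sin(np.radians(28)),.1728),pose(28))])
a=cv2.imread("pics/side3.png")[180:300,200:360];cv2.imwrite("pics/c6.png",cv2.resize(a,(800,600),interpolation=cv2.INTER_CUBIC))
c=np.array([.519,.179]);x=np.array([np.cos(np.radians(28)),np.sin(np.radians(28))]);y=np.array([-x[1],x[0]])
z=p[2]-.0358+.018
for k,(i,j) in dict(ear=(120,0),left=(0,120),far=(-116,0),right=(0,-120)).items():
    q=c+.001*(i*x+j*y);print(k,(proj("side",[*q,z])-[200,180])*5,proj("top",[*q,z]))
E
```

```text
[0.60668386 0.22576267 0.18871043] [ 0.31007769 -0.47183593 -1.78622063] [-0.02060856 -0.10914559  0.04163865] 0.10781195592418924
travel [-0.0002, 0.0007, 0.0159] turn [-0.14, -0.12, -0.02]
ear [ 43.37492641 185.84624568] [206.61088483 154.44189693]
left [215.48393815 320.59076961] [180.59981446 209.40000567]
far [421.62552002 191.93377252] [237.06792732 231.79244636]
right [252.18769879  73.03928133] [262.40424996 176.94090344]
```

View pics/c6.png

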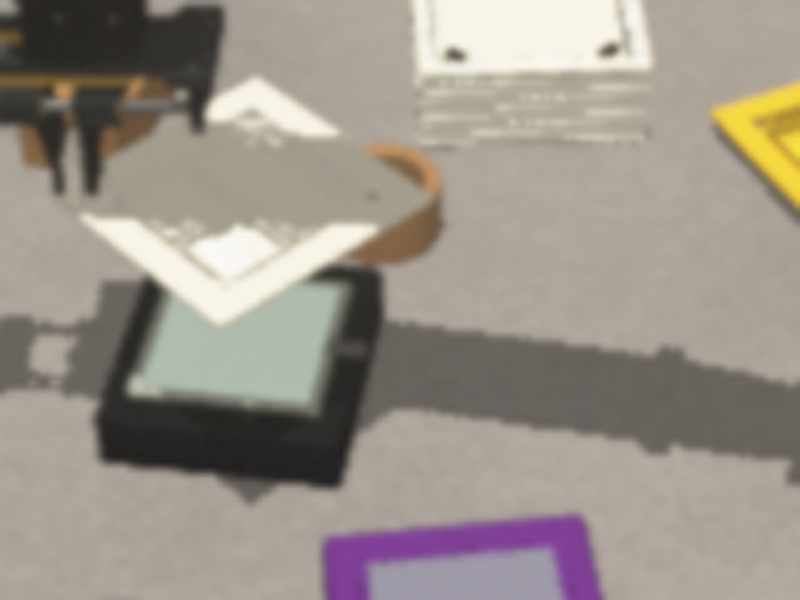

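The cover is level over the scanner. Its corners at (222,325), (255,76) and (428,195) in the crop match the level prediction within about 1 camera pixel (2 mm). The pile, roll and scanner are undisturbed. The last move is 16 mm down.

Request:
step_arm([
  {"travel": [0,0,0.004],"turn": [0,0,0]},
  {"travel": [0,0,0.008],"turn": [0,0,0]},
  {"travel": [0,0,0.012],"turn": [0,0,0]},
  {"travel": [0,0,0.015],"turn": [0,0,0]},
  {"travel": [0,0,0.016],"turn": [0,0,0]},
])

```text
time: 12.25
position: [0.606, 0.2266, 0.172]
tool_rot: [-1.615, -2.69, 0.003]
ft_force: [-0.1, 0.6, -1.1]
grip_width: 0.11
grip_force: 60.0
```

Request:
step_arm([
  {"travel": [0,0,0],"turn": [0,0,0]},
  {"travel": [0,0,0],"turn": [0,0,0]},
  {"travel": [0,0,0],"turn": [0,0,0]},
  {"travel": [0,0,0],"turn": [0,0,0]},
  {"travel": [0,0,0],"turn": [0,0,0]},
])

```text
time: 12.75
position: [0.6064, 0.2266, 0.1728]
tool_rot: [-1.615, -2.691, 0.001]
ft_force: [0.9, -0.7, -1.5]
grip_width: 0.112
grip_force: 60.0
```

```bash
python3 - <<'E'
from h import *
p,R,s=cur();print(p,np.abs(s["qd"]).max(),s["grip_force"])
plan([((.519+.1*np.cos(np.radians(28)),.179+.1*np.sin(np.radians(28)),.1728),pose(28))])
if abs(p[2]-.1728)<.003 and np.abs(s["qd"]).max()<.02: print(ctrl.close_job())
E
```

```text
[0.6063788  0.22659905 0.17277483] 0.0027265994423867233 60.003651631996036
travel [-0.001, 0.0005, -0.0] turn [-0.13, -0.13, 0.05]
the job is handed in; nothing more can be done
None
```

The job is handed in at about 12.8 s: I peeled the cover from its ear, lifted it clear, and it is held level and still over the scanner window, underside about 9 cm above the glass by arm readings. The pile and its neighbours looked undisturbed in the last picture, taken just before the final 16 mm descent.

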